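Clamp the spoon blank with the cam lever

ROBOT

A 6-joint arm with a two-finger parallel gripper is mounted at the origin on the work surface. World frame = base frame: x ahead of the robot, y to its left, z up, the work surface at z = 0. Lengths are in m, angles in rad, forces in N, time in s.
With the tool pointing down it reaches from about 0.225 to 0.875 m from the base axis. Payload 3.4 kg.
Tool frame: the origin (TCP) lies on the centre line of the jaws, within the pads' length; the fingertips stand 14 mm ahead of it and the grasp point (between the pads) lies 5 mm behind it; z points along the fingers, y is the line along which they close (so a half turn about z gives the same grasp; the last joint's range is limited). The gripper opens to 85 mm and grips with 20 to 120 N. Pads are 22 mm wide; open, the fingers measure 114 mm over their backs; the gripper's body (76 mm by 85 mm) begins 54 mm behind the grasp point. The pads swing forward as they close: fully open they stand 13 mm farther back than shut.
Start: joints at [0.984, 0.276, 1.505, -0, 1.361, -0.121], TCP at [0.258, 0.514, 0.245] pointing down, gripper open.
Joint ranges: [-2.89, 2.89], [-0.75, 2.08], [0.22, 2.7], [-1.18, 4.32], [0.11, 2.71], [-2.7, 2.7]. Speed limits (rad/s): [2.57, 2.57, 3.14, 3.14, 3.14, 3.14].

INTERFACE

Orientations are given as a unit quaternion [w, x, y, z].
In Python, from rig import manip, eyes gives the robot as it stands.
- The arm moves only by the shell command python3 -m creep 'ROWS' [FORCE]. ROWS is JSON, a list of rows, each a list of 5 numbers: the opening, from 0 (shut) to 1 (fully open), then the shift along the tool's x, y, z normalised to -1 to 1, where 1 is 0.5 m, then the turn about the tool's z normalised to -1 to 1, where 1 is 360 degrees. In form: [[fingers, dx, dy, dz, spin], ...]. A call has 1 to 10 rows; each row is the pose to reach, as a shift and turn from the pose commanded when the call began, along the tool's axes at that moment, turning the shorter way round; what a row does not reach only later rows make up. A row lasts 1/10 s, in which the tool goes at most 50 mm and 8.59 degrees, less where a joint would pass 70% of its speed; a pose out of reach is approached as far as the arm can. A call with a number of a shift or a turn outside -1 to 1 is refused whole. A call with a gripper value outside its range is refused whole. The fingers move at their own pace and stop on an object; FORCE is the grip in N (left out, the last holds). Time passes only in rows, so rows that repeat a pose let the fingers close. It gives the time, the measured TCP pose, the force, the opening and the grip force at its end, in the units of the state.
- manip.get_state(): the state, without advancing time (a new reading comes with each control period).
- eyes.get_image(name): name is "scene" or "top" or "wrist"; returns a dict with "frame" (480x640x3 uint8, red, green, blue), "fx", "fy", "cx", "cy" (pixels), "k1" (the pictures are not rectified: a ray, as slopes to the right and down, at radius r is drawn at 1 + k1 r^2 times it, then the intrinsics apply), "R" (3x3) and "t" (3): a world point X has camera coordinates R X + t. Camera axes: x right, y down, z forward; pixel columns grow to the right and rows downward; lengths in m; the calibration is good to about 2 mm. A picture is of the moment at which its call begins. There is no depth.
- manip.sign_off(): hands the job in; it is judged then, once.
Trained networks look in the newest picture that a camera, given by its name, has taken for a name from the list of things; names that differ only in an ending like _2 or _b are one class to them, and where a whole thing is asked for, a point or a joint stands for the part that bears it (a point fixed in the world has none). Each returns a list of dicts, best first, with "confidence" (0 to 1); they miss things now and then, are a little off and sometimes report something else, mostly with a low value. They report only what shows in the picture. A call takes as long as a camera call. They do not tell look-alikes from the thing itself.
- eyes.regions_of(camera, label): "mask" (480x640 bool, what is visible of it) and "bbox" ([left, top, right, bottom] in pixels, round what is visible of it).
- eyes.place_of(camera, label): "centre" ([column, row] in pixels: a listed point, or the origin of a listed thing).
The state is a dict: "clock": time; "qpos": joint angles; "qd": joint speeds; "effort": joint torques, N m; "position": TCP position; "ee_rot": TCP orientation; "contact_force": force on the tool from outside, world axes, zero at the start; "moment": the same for the moment, N m; "width": finger opening in m; "gripper_force": force on a finger pad.
Only numpy, scipy, OpenCV 4.12 (cv2) and the standard library are available. Lean on these libraries where they do the work, as an engineer would, in place of code of your own. Each camera call takes 0.05 s, during which the arm holds its last target. There are 200 camera calls.

TASK

Get the spoon blank ready for carving, with closed fingertips and without gripping or lifting anything: first push the loose wooden blank along its slot until its end sits against the red end stop. Then push the steel arm of the orange cam clamp clockwise (seen from above) all the way round to its stop pin so the blank is clamped tight, and move clear; leave the mug, the knife and the offcut where they are.

Things in the scene. Friction and masses are not known exactly. Their poses are not given: they have to be found in the camera images.
- jig: Plywood jig fixed to the bench, base 310 x 340 x 18 mm (own x -140 to 170, y -170 to 170). Origin on its underside, z 0. In its frame (mm, z from the bench): dark fence x -130 to -105, y -120 to 120, 54 high; jaw before it; red stop x -100 to -5, y 110 to 135, 54 high; steel lever stop pin, radius 5, 70 high, at x 1.5, y -65. The blank's slot runs along y between jaw and cam.
- jaw: Spring-backed wooden jaw with cork face, 25 x 180 x 34 mm, top 53 above the bench. Origin at the foot of its slot-side face, mid-length: jig x -75, y 5, z 18. Yields up to 4.9 mm to jig -x on a spring of 8 N/mm (about 2.5 mm, 20 N when fully clamped).
- blank: Loose pale wooden blank, 50 (x) x 140 (y) x 42 (z) mm, about 0.16 kg, a spoon pencilled on top. Origin at the centre of its underside, on the jig base (z 18; top 60 above the bench). Long axis y lies along jig y in the slot, a few mm loose; starts 30 to 85 mm short of the red stop.
- blank_end (a point): Centre of the blank's end face towards the red stop (+y end).
- blank_tail (a point): Centre of the blank's other end face (-y end), the one to push on; the jig base in front of it is free.
- stop_face (a point): Point on the red end stop's face that looks to jig -y: jig x -52.5, y 110, 36 above the bench.
- pivot (a point): On the vertical pivot axis of the cam lever, jig x 14.5, y 30, 65 mm above the bench.
- lever (a joint): Cam lever angle, rad, growing clockwise from above. 0: arm points 10 degrees from jig +x towards +y; 1.75 (end of travel, at the pin): along jig -y. Starts at 0 to 0.35. Its orange cam disc (radius 30, centre 12 from the pivot, 24 to 52 above the bench) presses the blank onto the jaw from about 1.1 rad. Stays where left; needs about 2 N at the arm's end when free, up to 10 N clamping.
- lever_tip (a point): Centre of the black ball (radius 14) at the end of the lever's arm, 135 mm from the pivot axis, 65 above the bench. The arm is a steel bar running radially from the pivot to the ball, 16 mm wide, 58 to 72 mm above the bench, with free space below it.
- mug: Black mug, 78 mm wide, 92 mm high, loose bystander on the bench beside the jig. Origin at the centre of its underside.
- knife: Carving knife lying on the bench, loose bystander, about 195 mm long and 22 mm high, dark wooden handle. Origin on the bench under it, 12 mm from where blade and handle meet, its x axis along the blade.
- offcut: Brown wooden offcut, 85 x 38 x 24 mm, loose bystander on the bench. Origin at the centre of its underside.
Things that resemble listed ones, but are neither listed nor needed, are in the scene too. There is more than one size of the blank; the job needs the middle-sized.

How it is judged:
On the way, in this order (a step that is already met when the one before it is completed fails the run):
1. the blank's end is against the red stop (within 4 mm) while the lever is still open (below 0.7 rad) (y of blank_end in the frame of stop_face above -0.004 m and value of joint lever below 0.7 rad), for 0.2 s.
2. the lever is pushed round to its stop (past 1.6 of 1.75 rad) and clamps the blank (value of joint lever above 1.6 rad and contact force between jaw and blank above 8 N), for 0.2 s.
At the end, for the whole second after the job is handed in: The lever is past 1.6 rad (stop at 1.75), the jaw presses the blank with more than 8 N, the blank's end is within 4 mm of the red stop, the blank lies flat on the jig, in line with it within 2 degrees, and at rest (all of step 2 and y of blank_end in the frame of stop_face above -0.004 m and angle between the y axis of blank and the y axis of jig, either way round below 0.035 rad and z of blank in the frame of jig below 0.022 m and linear speed of blank below 0.01 m/s); the robot touches nothing.
It fails at once if the blank is lifted off the jig by more than 8 mm or tipped (z of blank in the frame of jig above 0.026 m or angle between blank's own z axis and vertical above 0.15 rad).
It fails at once if the mug, the knife or the offcut is moved by more than 20 mm (distance of any of mug, knife, offcut from where it was at the start of the episode above 0.02 m).
It also fails if it takes over 54 s, if anything falls off the work surface, if the arm or the gripper's body presses on something with over 40 N, if the wrist force passes 120 N, or if a joint passes its speed limit or range.

## Working session

There is one attempt and no reset: what is moved stays moved. The work goes in short steps, Python scripts to look and compute and a shell command to move; the robot and the scene stay as the last step left them, time stands still between calls to the robot, and variables do not carry over. Pictures are saved under pics/ and viewed, at most 10 in all, crops included, and the job is handed in when it is done.

```bash
mkdir -p pics; ls
cat > h.py <<'E'
import numpy as np, cv2
from rig import manip, eyes
def ray(im,px):
    K=np.array([[im['fx'],0,im['cx']],[0,im['fy'],im['cy']],[0,0,1.]])
    d=cv2.undistortPoints(np.array([[px]],float),K,np.array([im['k1'],0,0,0,0.]))[0,0]
    R=np.array(im['R']);t=np.array(im['t'])
    return -R.T@t, R.T@np.array([d[0],d[1],1])
def at(im,px,z):
    c,d=ray(im,px); return c+d*(z-c[2])/d[2]
def proj(im,X):
    p=np.array(im['R'])@np.array(X)+np.array(im['t']); s=p[:2]/p[2]; s=s*(1+im['k1']*(s@s))
    return np.array([im['fx']*s[0]+im['cx'],im['fy']*s[1]+im['cy']])
E
python3 - <<'E'
from h import *
Z=dict(jig=0,jaw=.018,blank=.018,blank_end=.039,blank_tail=.039,stop_face=.036,pivot=.065,lever_tip=.065,mug=0,knife=0,offcut=0)
for c in('top','scene'):
    im=eyes.get_image(c); cv2.imwrite(f'pics/{c}.png',im['frame'][:,:,::-1])
    for n,z in Z.items():
        for r in eyes.place_of(c,n)[:4]:
            print(c,n,np.round(r['centre']),round(r['confidence'],2),np.round(at(im,r['centre'],z),3))
E
```

```text
pics
top jig [291. 219.] 0.6 [0.506 0.076 0.   ]
top jaw [297. 252.] 0.72 [0.428 0.062 0.018]
top blank [434. 319.] 0.97 [ 0.277 -0.247  0.018]
top blank [220. 331.] 0.86 [0.248 0.232 0.018]
top blank [293. 239.] 0.61 [0.458 0.071 0.018]
top blank_end [265. 239.] 0.92 [0.454 0.132 0.039]
top blank_end [421. 281.] 0.87 [ 0.36  -0.215  0.039]
top blank_end [194. 335.] 0.6 [0.24  0.288 0.039]
top blank_tail [239. 325.] 0.96 [0.265 0.186 0.039]
top blank_tail [325. 237.] 0.94 [ 0.459 -0.002  0.039]
top blank_tail [457. 360.] 0.75 [ 0.186 -0.293  0.039]
top blank_tail [410. 187.] 0.63 [ 0.574 -0.195  0.039]
top stop_face [248. 246.] 0.71 [0.44  0.169 0.036]
top pivot [279. 207.] 0.75 [0.522 0.099 0.065]
top pivot [294. 218.] 0.48 [0.497 0.067 0.065]
top lever_tip [274. 151.] 0.74 [0.649 0.113 0.065]
top lever_tip [410. 188.] 0.67 [ 0.565 -0.19   0.065]
top mug [182. 198.] 0.87 [0.557 0.335 0.   ]
top knife [178. 273.] 0.61 [0.379 0.338 0.   ]
top offcut [412. 189.] 0.8 [ 0.579 -0.207  0.   ]
top offcut [180. 268.] 0.32 [0.39  0.335 0.   ]
scene jig [345. 261.] 0.93 [0.508 0.071 0.   ]
sce
[... 271 characters left out ...]
 226.] 0.94 [0.452 0.135 0.039]
scene blank_end [307. 176.] 0.65 [0.262 0.264 0.039]
scene blank_tail [289. 196.] 0.95 [0.277 0.164 0.039]
scene blank_tail [124. 292.] 0.87 [ 0.195 -0.3    0.039]
scene blank_tail [315. 259.] 0.72 [0.469 0.005 0.039]
scene stop_face [345. 219.] 0.75 [0.446 0.165 0.036]
scene pivot [360. 235.] 0.55 [0.525 0.102 0.065]
scene pivot [419. 209.] 0.17 [0.594 0.263 0.065]
scene lever_tip [417. 250.] 0.75 [0.656 0.128 0.065]
scene mug [421. 212.] 0.93 [0.568 0.339 0.   ]
scene mug [344. 222.] 0.4 [ 0.427  0.193 -0.   ]
scene knife [358. 190.] 0.65 [0.382 0.333 0.   ]
scene knife [416. 251.] 0.63 [0.627 0.194 0.   ]
scene offcut [302. 354.] 0.83 [ 0.581 -0.2    0.   ]
```

View pics/top.png

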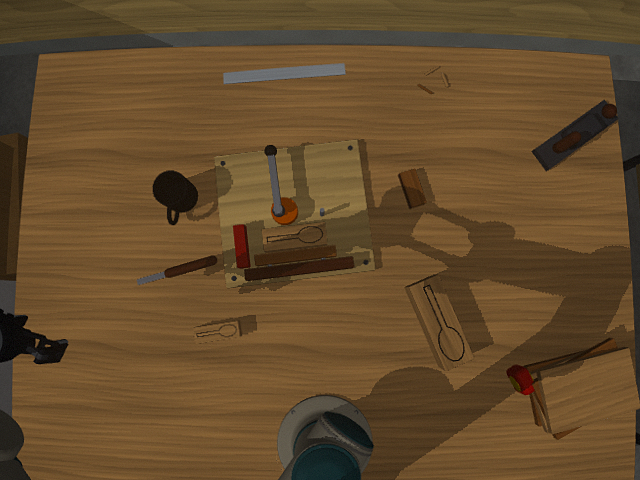

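Run:
```python
import cv2
a=cv2.imread('pics/top.png')[130:330,190:390]
cv2.imwrite('pics/topcrop.png',cv2.resize(a,(600,600),interpolation=cv2.INTER_CUBIC))
```

```text
(no output)
```

View pics/scene.png

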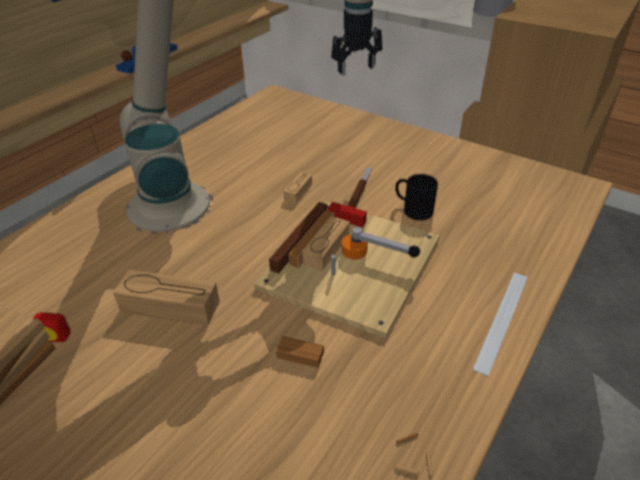

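View pics/topcrop.png

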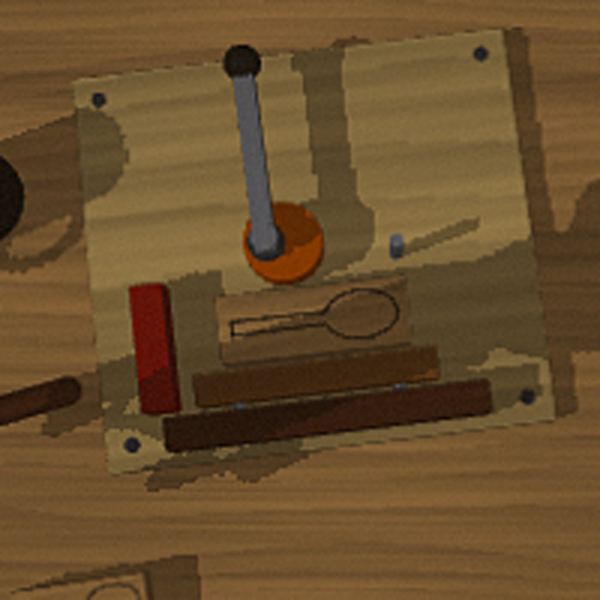

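The top picture shows three blank look-alikes: a small one at (220,331), one in the jig slot at (293,237), and a big one at (434,319). The one in the slot is the middle-sized one, lying between jaw and cam, and the crop confirms it with the pencilled spoon. The lever arm runs from the pivot (279,210) to the ball (271,151), and the red stop is at (240,246), image left = jig +y. I'll fit the jig pose next.

Run:
```python
from h import *
from scipy.optimize import least_squares
im=eyes.get_image('top'); sc=eyes.get_image('scene')
o=np.array([190,130]); C=lambda a:o+(np.array(a)+.5)/3-.5
obs=[(im,C((75,80)),(.17,.17,.018)),(im,C((508,30)),(.17,-.17,.018)),(im,C((553,418)),(-.14,-.17,.018)),(im,C((110,473)),(-.14,.17,.018))]
P=lambda p,q:np.array([p[0]+np.cos(p[2])*q[0]-np.sin(p[2])*q[1],p[1]+np.sin(p[2])*q[0]+np.cos(p[2])*q[1],q[2]])
for n,q in(('stop_face',(-.0525,.11,.036)),('pivot',(.0145,.03,.065)),('jaw',(-.075,.005,.018))):
    for I,c in((im,'top'),(sc,'scene')):
        obs.append((I,np.array(eyes.place_of(c,n)[0]['centre']),q))
f=least_squares(lambda p:np.concatenate([proj(I,P(p,q))-u for I,u,q in obs]),[.5,.07,.1],loss='soft_l1')
p=f.x;print('pose',p.round(4));print(np.round([proj(I,P(p,q))-u for I,u,q in obs],1).tolist())
def inv(X): d=X[:2]-p[:2];c,s=np.cos(p[2]),np.sin(p[2]);return np.round([c*d[0]+s*d[1],-s*d[0]+c*d[1],X[2]],4)
# blank top corners, pin top from crop
for n,a,z in(('TL',(217,296),.06),('TR',(409,277),.06),('BL',(222,364),.06),('BR',(411,345),.06),('pin',(396,238),.07),('ball',(241,61),.065)):
    print(n,inv(at(im,C(a),z)))
for c,I in(('top',im),('scene',sc)):
  for n in('blank_end','blank_tail','lever_tip'):
    for r in eyes.place_of(c,n)[:3]: print(c,n,inv(at(I,r['centre'],.065 if n[0]=='l' else .039)))
np.save('jig.npy',p); s=manip.get_state();print(s['position'],s['ee_rot'],s['clock'],s['width'])
import json
from scipy.spatial.transform import Rotation as Ro
w=s['ee_rot'];print(Ro.from_quat([*w[1:],w[0]]).as_matrix().round(3))
```

```text
pose [0.5069 0.0684 0.115 ]
[[-0.0, -1.6], [-0.5, -1.2], [1.6, 0.8], [-0.2, -0.6], [-46.9, 27.3], [-0.3, -1.5], [2.6, -0.4], [-1.9, -2.3], [2.3, -0.2], [4.0, -0.7]]
TL [-0.0234  0.0712  0.06  ]
TR [-0.0254 -0.0697  0.06  ]
BL [-0.0735  0.0725  0.06  ]
BR [-0.0752 -0.0654  0.06  ]
pin [ 0.0026 -0.0633  0.07  ]
ball [0.1498 0.0359 0.065 ]
top blank_end [-0.0452  0.0611  0.039 ]
top blank_end [-0.2375  0.2478  0.039 ]
top blank_end [-0.1689 -0.2624  0.039 ]
top blank_tail [-0.0525 -0.062   0.039 ]
top blank_tail [-0.2311  0.1445  0.039 ]
top blank_tail [-0.3694 -0.3236  0.039 ]
top lever_tip [0.1448 0.0351 0.065 ]
scene blank_end [-0.0449  0.0595  0.039 ]
scene blank_end [-0.1687 -0.2708  0.039 ]
scene blank_end [-0.2171  0.2182  0.039 ]
scene blank_tail [-0.0497 -0.0585  0.039 ]
scene blank_tail [-0.3557 -0.3263  0.039 ]
scene blank_tail [-0.2243  0.1173  0.039 ]
scene lever_tip [0.1558 0.0347 0.065 ]
[0.25827198 0.51374966 0.2453012 ] [5.24177041e-06 2.30808850e-01 9.72999113e-01 1.00996716e-05] 1.9 0.08541084831437312
[[-0.893  0.449  0.   ]
 [ 0.449  0.893  0.   ]
 [-0.     0.    -1.   ]]
```

The jig pose fits: the pin lands within 2 mm of its given position and the blank measures about 139 x 50 mm. I rejected one wrong stop_face detection. The blank's tail is at jig y of about -68, so it is about 39 mm short of the stop. Next I close the fingers and go above the slot behind the tail, with tool x along jig y.

```bash
python3 -m creep '[[0,-0.877,-0.802,0,0.1575],[0,-0.877,-0.802,0,0.1575],[0,-0.877,-0.802,0,0.1575],[0,-0.877,-0.802,0,0.1575],[0,-0.877,-0.802,0,0.1575],[0,-0.877,-0.802,0,0.1575],[0,-0.877,-0.802,0,0.1575],[0,-0.877,-0.802,0,0.1575],[0,-0.877,-0.802,0,0.1575],[0,-0.877,-0.802,0,0.1575]]' 60
cat >> h.py <<'E'
from scipy.spatial.transform import Rotation as Ro
def where():
    s=manip.get_state();p=np.load('jig.npy');X=s['position'];d=np.array(X[:2])-p[:2];c,sn=np.cos(p[2]),np.sin(p[2])
    w=s['ee_rot'];M=Ro.from_quat([*w[1:],w[0]]).as_matrix()
    print('jig',np.round([c*d[0]+sn*d[1],-sn*d[0]+c*d[1],X[2]],4),'toolx deg in jig',round(np.degrees(np.arctan2(M[1,0],M[0,0])-p[2]),1),'F',np.round(s['contact_force'],1),'t',s['clock'],'w',s['width'],'q6',s['qpos'][5])
    return s
def togo(x,y,z,a):  # jig target + tool x angle (deg, jig) -> normalised row
    s=manip.get_state();p=np.load('jig.npy');c,sn=np.cos(p[2]),np.sin(p[2])
    W=np.array([p[0]+c*x-sn*y,p[1]+sn*x+c*y,z]);w=s['ee_rot'];M=Ro.from_quat([*w[1:],w[0]]).as_matrix()
    sp=np.degrees(np.arctan2(M[1,0],M[0,0])-p[2])-a
    return np.round([*(M.T@(W-s['position'])/.5),((sp+180)%360-180)/360],4)
E
python3 -c "
from h import *
where();print(togo(-.049,-.105,.13,90))"
```

```text
clock: 2.9
position: [0.4368, 0.0446, 0.2457]
ee_rot: [0.0, 0.665, 0.747, 0.001]
contact_force: [1.1, 0.7, 0.8]
width: 0.0
gripper_force: 0.0
jig [-0.0723 -0.0157  0.2457] toolx deg in jig 90.0 F [1.1 0.7 0.8] t 2.9 w 4.816512921801977e-06 q6 -0.17258646428476393
[-0.1787  0.0463  0.2314  0.    ]
```

```bash
python3 -m creep '[[0,-0.179,0.046,0,0],[0,-0.179,0.046,0,0],[0,-0.179,0.046,0.1,0],[0,-0.179,0.046,0.2,0],[0,-0.179,0.046,0.231,0],[0,-0.179,0.046,0.231,0],[0,-0.179,0.046,0.231,0]]'
python3 - <<'E'
from h import *
where();print(togo(-.049,-.105,.041,90))
im=eyes.get_image('wrist');cv2.imwrite('pics/w1.png',im['frame'][:,:,::-1])
for n,z in(('blank_tail',.039),('blank',.018)):
    for r in eyes.place_of('wrist',n)[:2]:print(n,r['centre'],at(im,r['centre'],z).round(4),r['confidence'])
E
```

```text
clock: 3.6
position: [0.4702, -0.0398, 0.1304]
ee_rot: [0.0, 0.665, 0.747, 0.0]
contact_force: [0.2, -0.7, 0.6]
width: 0.0
gripper_force: 0.0
jig [-0.0488 -0.1034  0.1304] toolx deg in jig 90.0 F [ 0.2 -0.7  0.6] t 3.6 w 3.75772084263446e-05 q6 -0.34764290116790164
[-3.200e-03 -6.000e-04  1.787e-01  1.000e-04]
blank_tail [321.0, 197.0] [ 0.4679 -0.0021  0.039 ] 0.93
blank [318.3, 85.0] [0.458  0.0681 0.018 ] 0.75
blank [97.6, 413.9] [ 0.2852 -0.2317  0.018 ] 0.61
```

View pics/w1.png

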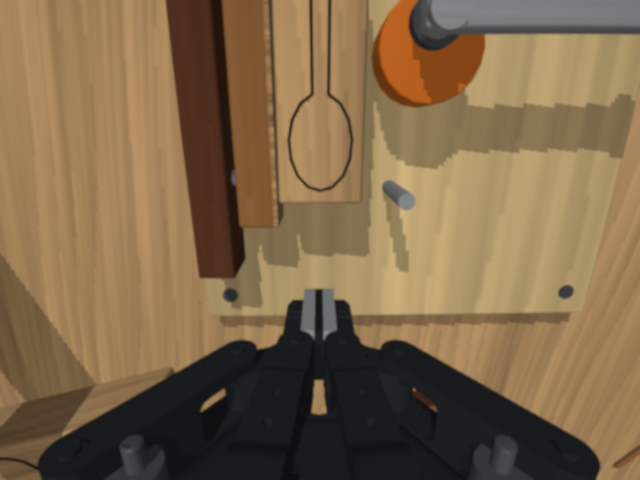

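The wrist picture shows the fingers at (320,310) in line with the middle blank, whose tail edge is at (278–362, 203). The jig base in front of it is free and the pin at (400,195) is clear to the side. I'll go down and push.

```bash
python3 -m creep '[[0,0,-0.001,0.08,0],[0,0,-0.001,0.15,0],[0,0,-0.001,0.179,0],[0,0,-0.001,0.179,0],[0,0.02,-0.001,0.179,0],[0,0.04,-0.001,0.179,0],[0,0.05,-0.001,0.179,0],[0,0.058,-0.001,0.179,0],[0,0.066,-0.001,0.179,0],[0,0.074,-0.001,0.179,0]]'
python3 -m creep '[[0,0.008,0,0,0],[0,0.016,0,0,0],[0,0.024,0,0,0],[0,0.032,0,0,0],[0,0.032,0,0,0]]'
python3 - <<'E'
from h import *
where()
im=eyes.get_image('wrist');cv2.imwrite('pics/w2.png',im['frame'][:,:,::-1])
E
```

```text
clock: 4.75
position: [0.4653, -0.0029, 0.0408]
ee_rot: [0.001, 0.665, 0.747, 0.0]
contact_force: [0.5, -1.3, 0.6]
width: 0.0002
gripper_force: 0.9
clock: 5.25
position: [0.4625, 0.0136, 0.0401]
ee_rot: [-0.001, 0.665, 0.747, 0.0]
contact_force: [0.2, -0.7, -0.5]
width: -0.0001
gripper_force: 0.0
jig [-0.0503 -0.0494  0.0401] toolx deg in jig 90.0 F [ 0.2 -0.7 -0.5] t 5.25 w -6.892709392562647e-05 q6 -0.23780574018489564
```

```bash
python3 -m creep '[[0,0.004,0,0,0],[0,0.008,0,0,0],[0,0.012,0,0,0],[0,0.012,0,0,0]]'
python3 -c "
from h import *
where()"; python3 -m creep '[[0,0.003,0,0,0],[0,0.006,0,0,0],[0,0.006,0,0,0]]'
python3 -c "
from h import *
where()"
```

```text
clock: 5.7
position: [0.4621, 0.0192, 0.0402]
ee_rot: [-0.0, 0.665, 0.747, 0.0]
contact_force: [-0.5, 0.2, 0.3]
width: -0.0001
gripper_force: 0.0
jig [-0.0501 -0.0438  0.0402] toolx deg in jig 90.0 F [-0.5  0.2  0.3] t 5.7 w -0.00013052810082105252 q6 -0.22515338687688155
clock: 6.0
position: [0.4619, 0.0221, 0.0403]
ee_rot: [-0.0, 0.665, 0.747, 0.0]
contact_force: [-0.1, 0.7, -1.5]
width: -0.0001
gripper_force: 0.0
jig [-0.05   -0.0409  0.0403] toolx deg in jig 90.0 F [-0.1  0.7 -1.5] t 6.0 w -0.0001288719680667347 q6 -0.21880900463280634
```

```bash
python3 -m creep '[[0,0.002,0,0,0],[0,0.004,0,0,0],[0,0.004,0,0,0]]'|grep -E "force|pos"
python3 -m creep '[[0,0.002,0,0,0],[0,0.004,0,0,0],[0,0.004,0,0,0]]'|grep -E "force|pos"
python3 - <<'E'
from h import *
where()
im=eyes.get_image('top');cv2.imwrite('pics/t2.png',cv2.resize(im['frame'][200:300,220:360,::-1],(700,500),interpolation=cv2.INTER_CUBIC))
E
```

```text
position: [0.4617, 0.024, 0.0403]
contact_force: [0.1, -0.9, -0.1]
gripper_force: 0.2
position: [0.4626, 0.0247, 0.0406]
contact_force: [1.4, -6.9, -1.0]
gripper_force: 3.0
jig [-0.049  -0.0384  0.0406] toolx deg in jig 90.1 F [ 1.4 -6.9 -1. ] t 6.6 w -8.406050433678604e-05 q6 -0.2102297140730061
```

View pics/t2.png

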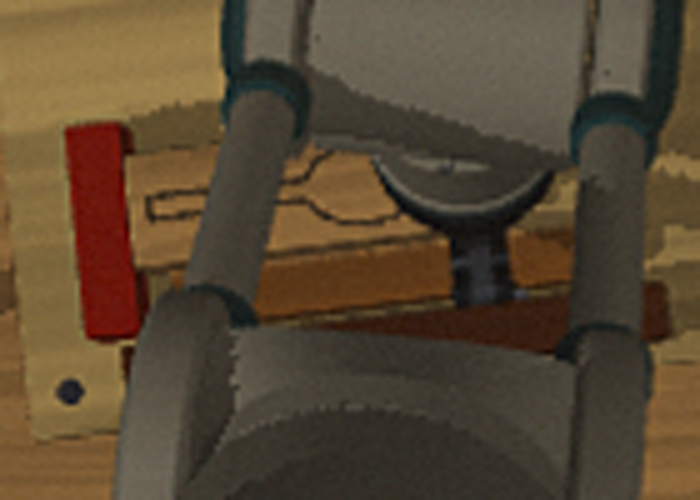

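The top picture shows the blank's left end against the red stop at (130,200) of the crop. The 7 N reaction confirms contact. I'll back off, rise and go to the +y side of the lever arm.

```bash
python3 -m creep '[[0,0,0,0,0],[0,-0.03,0,0,0],[0,-0.05,0,0,0],[0,-0.05,0,-0.08,0],[0,-0.05,0,-0.16,0],[0,-0.05,0,-0.18,0],[0,-0.05,0,-0.18,0]]' >/dev/null
python3 -c "
from h import *
where();print(togo(.11,.074,.13,90))"
```

```text
jig [-0.0488 -0.0624  0.1319] toolx deg in jig 90.0 F [-0.6 -0.8 -0.2] t 7.35 w 0.0001645283716890143 q6 -0.26343097373964813
[ 0.2729  0.3176  0.005  -0.    ]
```

```bash
python3 -m creep '[[0,0.272,0.318,0,0],[0,0.272,0.318,0,0],[0,0.272,0.318,0,0],[0,0.272,0.318,0,0],[0,0.272,0.318,0,0],[0,0.272,0.318,0,0],[0,0.272,0.318,0,0]]' >/dev/null
python3 - <<'E'
from h import *
where();print(togo(.11,.074,.06,90))
im=eyes.get_image('wrist');cv2.imwrite('pics/w3.png',im['frame'][:,:,::-1])
for c in('wrist','scene'):
  I=im if c=='wrist' else eyes.get_image(c)
  for n in('lever_tip','pivot'):
    for r in eyes.place_of(c,n)[:2]:
      X=at(I,r['centre'],.065);p=np.load('jig.npy');d=X[:2]-p[:2];a=np.exp(-1j*p[2])*complex(*d);print(c,n,np.round(a,4),r['confidence'])
E
```

```text
jig [0.1068 0.0734 0.1284] toolx deg in jig 90.0 F [-1.1 -0.5  0.4] t 8.05 w 0.0001205963599687093 q6 0.022252569233284152
[1.300e-03 7.000e-03 1.368e-01 1.000e-04]
wrist lever_tip (0.1503+0.0365j) 0.95
wrist pivot (0.0131+0.0341j) 0.69
scene lever_tip (0.1509+0.0381j) 0.83
scene pivot (0.0145+0.0282j) 0.68
```

View pics/w3.png

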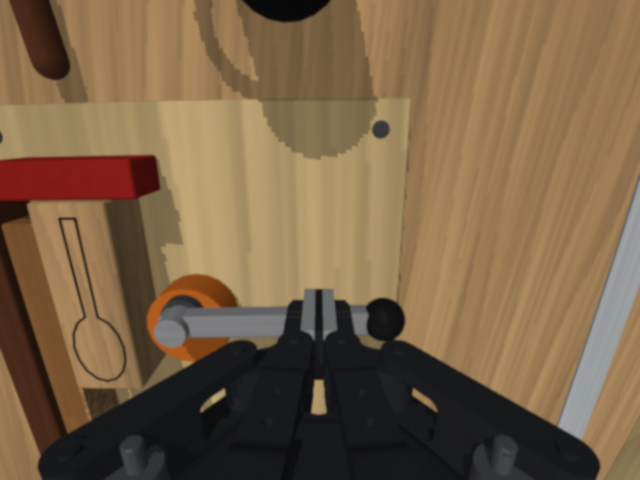

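The wrist picture shows the arm from (180,322) to the ball (385,320), the fingers just on its +y side, and the blank against the red stop at (80,200). I'll descend and work out the arc rows.

```bash
python3 -m creep '[[0,0.001,0.003,0.07,0],[0,0.001,0.003,0.137,0],[0,0.001,0.003,0.137,0],[0,0.001,0.003,0.137,0]]'
cat > arc.py <<'E'
import sys
from h import *
s=where()
for th in np.arange(*map(float,sys.argv[1:4])):
    t=np.radians(th);off=float(sys.argv[4])
    x=.0145+.095*np.cos(t)-off*np.sin(t);y=.031+.095*np.sin(t)+off*np.cos(t)
    print(int(th),[0]+[round(float(v),3) for v in togo(x,y,s['position'][2],th+90)])
E
python3 arc.py 5 -50 -6 .019
```

```text
clock: 8.75
position: [0.6079, 0.1547, 0.0621]
ee_rot: [-0.0, 0.665, 0.747, -0.0]
contact_force: [0.0, 1.3, -0.0]
width: -0.0002
gripper_force: 0.0
jig [0.1103 0.0741 0.0621] toolx deg in jig 90.0 F [ 0.   1.3 -0. ] t 8.75 w -0.00015088641637081248 q6 0.023384574878694976
5 [0, -0.032, -0.005, 0.0, -0.014]
-1 [0, -0.052, -0.001, -0.0, 0.003]
-7 [0, -0.072, 0.002, -0.0, 0.019]
-13 [0, -0.092, 0.002, -0.0, 0.036]
-19 [0, -0.112, 0.001, -0.0, 0.053]
-25 [0, -0.132, -0.003, -0.0, 0.069]
-31 [0, -0.151, -0.009, -0.0, 0.086]
-37 [0, -0.17, -0.017, 0.0, 0.103]
-43 [0, -0.188, -0.027, 0.0, 0.119]
-49 [0, -0.205, -0.038, 0.0, 0.136]
```

```bash
python3 -m creep '[[0,-0.032,-0.005,0,-0.014],[0,-0.052,-0.001,0,0.003],[0,-0.072,0.002,0,0.019],[0,-0.092,0.002,0,0.036],[0,-0.112,0.001,0,0.053],[0,-0.132,-0.003,0,0.069],[0,-0.151,-0.009,0,0.086],[0,-0.17,-0.017,0,0.103],[0,-0.188,-0.027,0,0.119],[0,-0.188,-0.027,0,0.119]]'
python3 arc.py -47 -96 -6 .017
```

```text
clock: 9.75
position: [0.6067, 0.0594, 0.0643]
ee_rot: [0.001, 0.892, 0.452, 0.002]
contact_force: [-0.4, 0.5, 0.6]
width: 0.0002
gripper_force: 0.0
jig [ 0.0981 -0.0205  0.0643] toolx deg in jig 47.1 F [-0.4  0.5  0.6] t 9.75 w 0.00017172779394139165 q6 0.616710851737094
-47 [0, -0.018, -0.001, -0.0, 0.011]
-53 [0, -0.038, 0.0, -0.0, 0.028]
-59 [0, -0.059, -0.001, -0.0, 0.045]
-65 [0, -0.078, -0.004, -0.0, 0.061]
-71 [0, -0.098, -0.009, -0.0, 0.078]
-77 [0, -0.117, -0.016, -0.0, 0.095]
-83 [0, -0.135, -0.025, -0.0, 0.112]
-89 [0, -0.152, -0.036, -0.001, 0.128]
-95 [0, -0.168, -0.049, -0.001, 0.145]
```

```bash
python3 -m creep '[[0,-0.018,-0.001,0,0.011],[0,-0.038,0,0,0.028],[0,-0.059,-0.001,0,0.045],[0,-0.078,-0.004,0,0.061],[0,-0.098,-0.009,0,0.078],[0,-0.098,-0.009,0,0.078]]'
python3 arc.py -74 -106 -4 .017
python3 - <<'E'
from h import *
im=eyes.get_image('wrist');cv2.imwrite('pics/w4.png',im['frame'][:,:,::-1])
E
```

```text
clock: 10.35
position: [0.5759, 0.0231, 0.0642]
ee_rot: [0.001, 0.975, 0.223, 0.004]
contact_force: [2.7, 1.0, 2.9]
width: -0.0002
gripper_force: 1.6
jig [ 0.0634 -0.053   0.0642] toolx deg in jig 19.2 F [2.7 1.  2.9] t 10.35 w -0.0001891755973742577 q6 1.0399165923846725
-74 [0, -0.014, 0.001, -0.0, 0.009]
-78 [0, -0.027, 0.002, -0.0, 0.02]
-82 [0, -0.041, 0.002, -0.0, 0.031]
-86 [0, -0.054, 0.002, -0.0, 0.042]
-90 [0, -0.068, -0.0, -0.001, 0.053]
-94 [0, -0.081, -0.003, -0.001, 0.064]
-98 [0, -0.094, -0.006, -0.001, 0.075]
-102 [0, -0.106, -0.011, -0.001, 0.087]
```

View pics/w4.png

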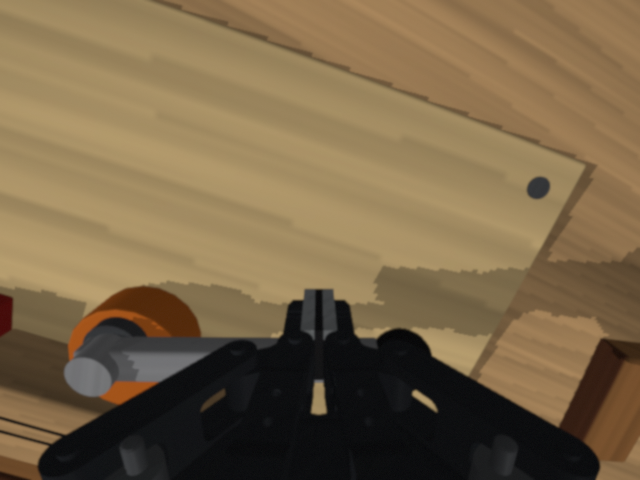

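The wrist picture shows the fingers at (320,310) on the trailing side of the arm, which turns with them; the ball is at (402,342). I'll push on to the pin.

```bash
python3 -m creep '[[0,-0.014,0.001,0,0.009],[0,-0.027,0.002,0,0.02],[0,-0.041,0.002,0,0.031],[0,-0.054,0.002,0,0.042],[0,-0.061,0.002,0,0.05],[0,-0.068,0,0,0.053],[0,-0.068,0,0,0.053],[0,-0.068,0,0,0.053]]'
python3 arc.py -90 -99 -4 .017
```

```text
clock: 11.2
position: [0.5474, 0.0084, 0.0641]
ee_rot: [0.001, 0.998, 0.059, 0.005]
contact_force: [7.1, 0.8, 1.6]
width: -0.0001
gripper_force: 3.4
jig [ 0.0334 -0.0643  0.0641] toolx deg in jig 0.2 F [7.1 0.8 1.6] t 11.2 w -7.602841892707173e-05 q6 1.3397425683620416
-90 [0, -0.004, -0.001, -0.0, 0.001]
-94 [0, -0.017, 0.001, -0.0, 0.012]
-98 [0, -0.031, 0.002, -0.0, 0.023]
```

```bash
for i in 1; do python3 -m creep '[[0,-0.004,0,0,0],[0,-0.008,0,0,0],[0,-0.008,0,0,0],[0,-0.008,0,0,0]]'; done
python3 -c "
from h import *
where()"
```

```text
clock: 11.6
position: [0.5473, 0.0084, 0.0643]
ee_rot: [0.001, 0.998, 0.059, 0.009]
contact_force: [14.5, 2.6, -4.8]
width: -0.0003
gripper_force: 7.0
jig [ 0.0333 -0.0643  0.0643] toolx deg in jig 0.2 F [14.5  2.6 -4.8] t 11.6 w -0.0002510515880009748 q6 1.3380922892852976
```

```bash
python3 -m creep '[[0,-0.004,0,0,0],[0,-0.008,0,0,0],[0,-0.012,0,0,0],[0,-0.012,0,0,0],[0,-0.012,0,0,0]]'
python3 -c "
from h import *
where()"
```

```text
clock: 12.1
position: [0.5472, 0.0083, 0.0646]
ee_rot: [0.0, 0.998, 0.058, 0.015]
contact_force: [24.1, 6.2, -14.6]
width: 0.0001
gripper_force: 12.3
jig [ 0.0332 -0.0644  0.0646] toolx deg in jig 0.1 F [ 24.1   6.2 -14.6] t 12.1 w 0.0001362987069227716 q6 1.3355684594658597
```

There is no motion at 24 N, so the arm is on its pin. I'll back off, rise and move clear to check.

```bash
python3 -m creep '[[0,0.02,0,0,0],[0,0.06,0,0,0],[0,0.09,0,0,0],[0,0.09,0,-0.1,0],[0,0.09,0,-0.2,0],[0,0.09,0,-0.3,0],[0,0.09,0.1,-0.3,0],[0,0.09,0.2,-0.3,0],[0,0.09,0.3,-0.3,0],[0,0.09,0.3,-0.3,0]]'
python3 - <<'E'
from h import *
where()
im=eyes.get_image('scene');cv2.imwrite('pics/s2.png',cv2.resize(im['frame'][160:340,240:460,::-1],(792,594)))
p=np.load('jig.npy')
for c in('scene','wrist','top'):
  I=eyes.get_image(c)
  for n in('lever_tip','pivot','blank_end','stop_face','blank_tail','mug','knife','offcut'):
    for r in eyes.place_of(c,n)[:1]:
      X=at(I,r['centre'],{'b':.039,'s':.036,'l':.065,'p':.065}.get(n[0],0));print(c,n,X.round(3),np.round(np.exp(-1j*p[2])*complex(*(X[:2]-p[:2])),4),r['confidence'])
E
```

```text
clock: 13.1
position: [0.5946, -0.1425, 0.2121]
ee_rot: [0.002, 0.998, 0.057, -0.0]
contact_force: [-0.7, 0.6, 0.3]
width: 0.0001
gripper_force: 0.0
jig [ 0.0629 -0.2196  0.2121] toolx deg in jig -0.1 F [-0.7  0.6  0.3] t 13.1 w 7.40333425333138e-05 q6 1.1120344091716516
scene lever_tip [ 0.536 -0.035  0.065] (0.0174-0.1063j) 0.73
scene pivot [0.527 0.093 0.065] (0.0228+0.0225j) 0.82
scene blank_end [ 0.37  -0.216  0.039] (-0.1687-0.2664j) 0.67
scene stop_face [0.445 0.166 0.036] (-0.0498+0.104j) 0.73
scene blank_tail [0.275 0.165 0.039] (-0.2192+0.1223j) 0.9
scene mug [0.556 0.344 0.   ] (0.0802+0.2685j) 0.9
scene knife [0.383 0.328 0.   ] (-0.0932+0.2723j) 0.64
scene offcut [ 0.573 -0.197  0.   ] (0.0347-0.2712j) 0.92
wrist pivot [0.516 0.102 0.065] (0.013+0.0325j) 0.94
wrist blank_end [0.438 0.174 0.039] (-0.0566+0.1128j) 0.91
wrist blank_tail [0.287 0.168 0.039] (-0.2066+0.1239j) 0.91
wrist offcut [ 0.578 -0.2    0.   ] (0.0399-0.2752j) 0.86
top lever_tip [ 0.531 -0.037  0.065] (0.0122-0.1071j) 0.97
top pivot [0.522 0.102 0.065] (0.0189+0.0318j) 0.61
top blank_end [0.444 0.17  0.039] (-0.0506+0.1076j) 0.59
top stop_face [0.443 0.176 0.036] (-0.0509+0.1137j) 0.83
top blank_tail [ 0.179 -0.294  0.039] (-0.3668-0.3228j) 0.95
top mug [0.565 0.334 0.   ] (0.088+0.2573j) 0.86
top knife [0.385 0.342 0.   ] (-0.0899+0.2856j) 0.62
top offcut [0.451 0.105 0.   ] (-0.051+0.0425j) 0.53
```

View pics/s2.png

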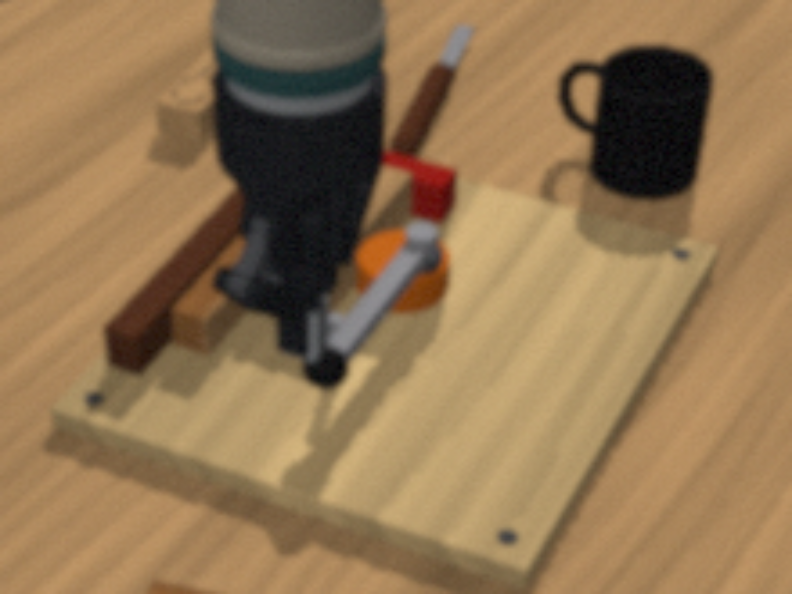

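The scene crop shows the arm against its pin at (320,340), the mug and knife in place and the robot clear. I'll do one last check of the blank's end from the wrist camera.

Run:
```python
from h import *
im=eyes.get_image('wrist');p=np.load('jig.npy');q=np.exp(1j*p[2])*complex(-.0525,.07)+complex(*p[:2])
u,v=proj(im,[q.real,q.imag,.05]).astype(int);print(u,v)
u=min(max(u,110),530);v=min(max(v,80),400)
cv2.imwrite('pics/w5.png',cv2.resize(im['frame'][v-80:v+80,u-110:u+110,::-1],(792,576)))
```

```text
42 333
```

View pics/w5.png

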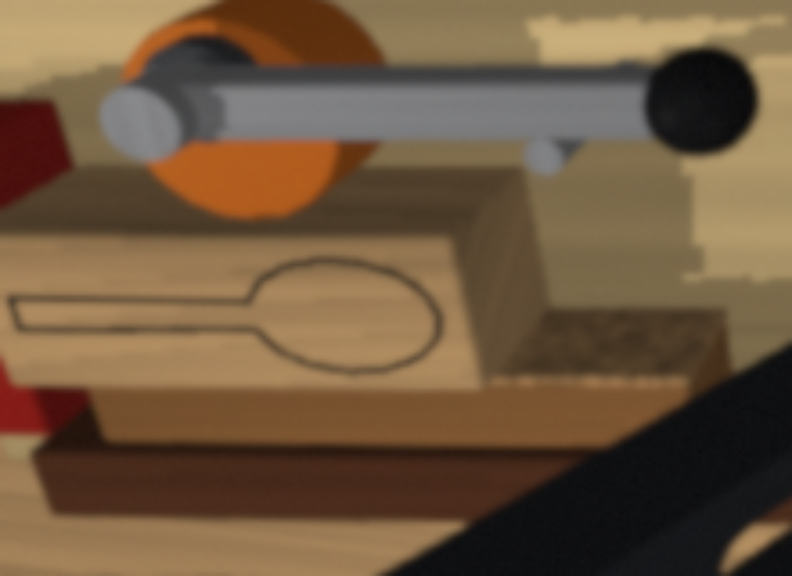

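The crop shows the arm on its pin at (550,150), the cam on the blank's side and the blank flush on the cork jaw. The blank's end is at the red stop on the left, at (10,380). I'm handing in.

```bash
python3 -c "
from h import *
print(manip.sign_off())"
```

```text
the job is handed in; nothing more can be done
None
```

The blank is pushed against the red stop, the cam lever is round on its pin clamping it, the robot is clear, and the job is handed in; sign-off gave no verdict, and clamp force was inferred from the lever being at its pin, not measured.

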